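# Scrape the tablets off the sorting deck

## Robot

A 7-joint arm with a two-finger parallel gripper is mounted at the origin on the work surface. World frame = base frame: x ahead of the robot, y to its left, z up, the work surface at z = 0. Lengths are in m, angles in rad, forces in N, time in s.
With the tool pointing down it reaches from about 0.375 to 0.925 m from the base axis. Payload 3.1 kg.
Tool frame: the origin (TCP) lies on the centre line of the jaws, within the pads' length; the fingertips stand 19 mm ahead of it and the grasp point (between the pads) is the TCP; y points along the fingers, z is the direction in which the jaws open and shut, and the axes are right-handed (so a half turn about y gives the same grasp; the last joint's range is limited). The gripper opens to 85 mm and grips with 20 to 120 N. Pads are 22 mm wide; open, the fingers measure 114 mm over their backs; the gripper's body (76 mm by 85 mm) begins 54 mm behind the grasp point. The pads swing forward as they close: fully open they stand 13 mm farther back than shut.
Start: joints at [1.054, 0.383, 0.044, 1.598, -0.018, 1.161, -0.05], TCP at [0.264, -0.594, 0.25] pointing down, gripper open.
Joint ranges: [-2.61, 2.61], [-0.41, 2.15], [-1.48, 1.57], [0, 2.5], [-1.57, 4.71], [0.05, 1.97], [-2.85, 2.85]. Speed limits (rad/s): [2.79, 2.79, 3.14, 3.14, 3.14, 3.14, 3.14].

## Interface

Orientations are given as a unit quaternion [w, x, y, z].
In Python, from cell import bot gives the robot as it stands. The module is installed in compiled form; this text tells all that it offers. Calls block until the motion is done:
- bot.reach(position, orientation): joint-space move of the TCP to a pose.
- bot.move_linear(position, attitude=None, speed=0.15, force_limit=None): straight line of the TCP; attitude=None keeps the orientation; speed is the mean speed in m/s. With force_limit (N) it stops when the force on the tool has changed by that much, and returns True; else False.
- bot.set_joints(angles): joint-space move.
- bot.open_gripper() and bot.clamp(f_grip=None): open the fingers fully, or close them until they stop; f_grip is the grip in N (None keeps the last).
- bot.hold(seconds).
- bot.inverse_kinematics(position, orientation): joint angles nearest the present ones, or None.
- bot.get_obs(): the state.
- bot.get_image(name): name is "scene" or "side" or "wrist"; returns the picture (384x512x3 uint8, red, green, blue); there is no depth.
- bot.camera_info(name): a dict with "camera_matrix" (3x3 intrinsics, pixels), "R" (3x3) and "t" (3): a world point X has camera coordinates R X + t. Camera axes: x right, y down, z forward; pixel columns grow to the right and rows downward; lengths in m; the calibration is good to about 2 mm. A picture is of the moment at which its call begins: read the wrist's pose just before it. camera_info takes no time and is no camera call; for the wrist camera it gives the pose at the moment of the call.
A pose or a line that the arm cannot do raises bot.MotionError and nothing moves.
- bot.finish_job(): hands the job in, once; it reports no verdict.
The state is a dict: "t": time; "joint_positions": joint angles; "dq": joint speeds; "tau": joint torques, N m; "ee_pos": TCP position; "eef_rot": TCP orientation; "wrist_force": force on the tool from outside, world axes, zero at the start; "moment": the same for the moment, N m; "width": opening from 0.0 (shut) to 1.0 (fully open).
Only numpy, scipy, OpenCV 4.12 (cv2) and the standard library are available. Lean on these libraries where they do the work, as an engineer would, in place of code of your own. Each camera call takes 0.05 s, during which the arm holds its last target.

## Task

Pull the scraper out of its spring clip and use it to sweep all four loose tablets off the sorting deck, from under the glass shelf, over the front edge into the trough, without touching the tablets with the fingers. Then lay the scraper down inside the wash tray (the handle's end may rest on the rim) and let go. Leave the two small vials on the deck, and everything else on the bench, standing where they are.

Things in the scene. Friction and masses are not known exactly. Their poses are not given: they have to be found in the camera images.
- scraper: Pull scraper, 0.12 kg: white bar handle, 18 mm wide (y), 14 mm deep (x), from z = 27 to 157 mm, with a steel blade at its foot. Origin on the handle's axis, level with the blade's lowest edge when the handle is upright. Pull it towards its -x with the handle's top leaning 26 deg to -x: then the blade is upright. It starts upright on the stand (6 mm plate), yaw as the stand.
- scraper_edge (a point): Middle of the blade's lower edge; in the scraper's frame x = -8.7, z = 1 mm. Blade: plate 56 wide (y), 40 high, 4 mm thick, centred on the handle's axis at z = 19 mm, at 26 deg to the handle (upright handle: lower edge points to -x; leaning 26 deg: lower edge 20 mm below the centre). At each end a wing 30 high, 4 thick juts 18 mm forward of its -x face, 48 mm clear between.
- scraper_mid (a point): Middle of the scraper's handle, on its axis; in the scraper's frame at z = 92 mm.
- stand: Scraper stand, fixed: base plate 110 x 100 x 6 mm with a post behind (+x side), up to 98 mm high, carrying the clip. Origin under the base plate's centre, on the line of the scraper's handle. The handle's top 70 mm stand free above the clip.
- stand_clip (a point): Middle of the stand's spring clip, 78 mm above its origin: two rubber rollers (16 mm diameter) close round the front corners of the handle, from 65 to 91 mm above the table. The clip is open to the stand's -x side: pull the handle out that way, level, with about 6 N; the rollers let go after some 10 mm.
- station: Steel sorting station, fixed. Origin on the table; x runs from trough to back, y along its length. Deck: flat top at z = 45 mm, from an open front edge at x = -60 mm to a 10 mm lip at x = 101 mm, between 12 mm high side walls at y = -165 and 165 mm. The four tablets start on its back half, the two vials near its front edge.
- station_trough (a point): Centre of the trough's floor. The trough runs along the deck's whole front edge: inside, station x = -145 to -60 mm, y = -165 to 165 mm, floor at z = 5 mm, walls 40 mm high.
- station_shelf (a point): Middle of the front lower edge of the glass shelf (station x = 52, z = 170 mm, 125 mm above the deck). The fixed shelf is 9 mm thick and covers station x = 52 to 135 mm over the full length, on two 12 mm posts at x = 112, y = -160 and 160 mm; a few small vials stand at its back.
- dish: Shallow open aluminium wash tray, fixed, 240 mm (x) by 140 mm (y) outside, 28 mm high, walls and floor 4 mm thick. Origin under its centre. It and the scraper stand are left and right of the station, either way round.
- tablet1: Chunky white tablet, a disc 28 mm across and 11 mm thick, lying flat on the deck; origin at the centre of its underside. All four tablets are alike. It stands anywhere on the back half of the deck, often under the glass shelf.
- tablet2: Chunky white tablet, a disc 28 mm across and 11 mm thick, lying flat on the deck; origin at the centre of its underside. All four tablets are alike. It stands anywhere on the back half of the deck, often under the glass shelf.
- tablet3: Chunky white tablet, a disc 28 mm across and 11 mm thick, lying flat on the deck; origin at the centre of its underside. All four tablets are alike. It stands anywhere on the back half of the deck, often under the glass shelf.
- tablet4: Chunky white tablet, a disc 28 mm across and 11 mm thick, lying flat on the deck; origin at the centre of its underside. All four tablets are alike. It stands anywhere on the back half of the deck, often under the glass shelf.
- vial1: Small amber vial with a white cap, 26 mm across, 50 mm high, 45 g, standing loose on the front part of the deck; origin at the centre of its underside. To be left standing where it is.
- vial2: Small amber vial with a white cap, 26 mm across, 50 mm high, 45 g, standing loose on the front part of the deck; origin at the centre of its underside. To be left standing where it is.
- jar: White jar, 50 mm across, 60 mm high. A bystander, standing loose; origin at the centre of its underside.
- beaker: Small glass cup, 50 mm across, 55 mm high. A bystander, standing loose; origin at the centre of its underside.
- dropper: Amber bottle with a black cap, 44 mm across, 90 mm high. A bystander, standing loose; origin at the centre of its underside.
- mortar: White ceramic bowl, 90 mm across, 50 mm high. A bystander, standing loose; origin at the centre of its underside.
Mind the look-alikes: they are no part of the job. Leave any blue or orange look-alike of the scraper alone.

How it is judged:
On the way, in this order (a step that is already met when the one before it is completed fails the run):
1. the scraper is out of the clip and held (horizontal distance between scraper and stand above 0.06 m and contact force between the fingers and scraper above 1 N), for 0.2 s.
2. all four tablets lie in the trough while the scraper is still held (x of tablet1 in the frame of station between -0.148 and -0.058 m and y of tablet1 in the frame of station between -0.168 and 0.168 m and z of each of tablet1, tablet2, tablet3, tablet4 in the frame of station below 0.036 m and x of tablet2 in the frame of station between -0.148 and -0.058 m and y of tablet2 in the frame of station between -0.168 and 0.168 m and x of tablet3 in the frame of station between -0.148 and -0.058 m and y of tablet3 in the frame of station between -0.168 and 0.168 m and x of tablet4 in the frame of station between -0.148 and -0.058 m and y of tablet4 in the frame of station between -0.168 and 0.168 m and contact force between the fingers and scraper above 1 N), for 0.2 s.
At the end, for the whole second after the job is handed in: All four tablets lie between the trough's walls (underside centre below 36 mm), and the scraper lies in the wash tray: blade edge and middle of the handle within its outline, the edge below 45 mm and the handle's middle below 60 mm above the table; all at rest (x of tablet1 in the frame of station between -0.148 and -0.058 m and y of tablet1 in the frame of station between -0.168 and 0.168 m and z of each of tablet1, tablet2, tablet3, tablet4 in the frame of station below 0.036 m and x of tablet2 in the frame of station between -0.148 and -0.058 m and y of tablet2 in the frame of station between -0.168 and 0.168 m and x of tablet3 in the frame of station between -0.148 and -0.058 m and y of tablet3 in the frame of station between -0.168 and 0.168 m and x of tablet4 in the frame of station between -0.148 and -0.058 m and y of tablet4 in the frame of station between -0.168 and 0.168 m and x of scraper_edge in the frame of dish between -0.12 and 0.12 m and y of scraper_edge in the frame of dish between -0.07 and 0.07 m and z of scraper_edge in the frame of dish below 0.045 m and x of scraper_mid in the frame of dish between -0.12 and 0.12 m and y of scraper_mid in the frame of dish between -0.07 and 0.07 m and z of scraper_mid in the frame of dish below 0.06 m and linear speed of each of tablet1, tablet2, tablet3, tablet4, scraper below 0.03 m/s); the robot touches nothing.
It fails at once if a tablet is touched by the fingers (contact force between the fingers and tablet1 above 0.3 N or contact force between the fingers and tablet2 above 0.3 N or contact force between the fingers and tablet3 above 0.3 N or contact force between the fingers and tablet4 above 0.3 N).
It fails at once if a vial on the deck is knocked over or shoved more than 15 mm (distance of any of vial1, vial2 from where it was at the start of the episode above 0.015 m or angle between any of vial1, vial2's own z axis and vertical above 0.4 rad).
It fails at once if another bystander is tipped or shoved more than 20 mm (distance of any of jar, beaker, dropper, mortar from where it was at the start of the episode above 0.02 m or angle between any of jar, beaker, dropper, mortar's own z axis and vertical above 0.4 rad).
It also fails if it takes over 72 s, if anything falls off the work surface, if the arm or the gripper's body presses on something with over 40 N, if the wrist force passes 120 N, or if a joint passes its speed limit or range.

## Working session

There is one attempt and no reset: what is moved stays moved. The work goes in short steps, each a Python script; the robot and the scene stay as the last script left them, time stands still between calls to the robot, and variables do not carry over. Pictures are saved under pics/ and viewed, and the job is handed in when it is done.

```bash
mkdir -p pics; ls; python3 - <<'E'
from cell import bot
import cv2,numpy as np
o=bot.get_obs(); print(o)
for n in ["scene","side","wrist"]:
    c=bot.camera_info(n); print(n,np.round(c["camera_matrix"],1).tolist(),np.round(c["R"],3).tolist(),np.round(c["t"],3).tolist(), np.round(-np.array(c["R"]).T@c["t"],3))
    im=bot.get_image(n); cv2.imwrite(f"pics/{n}0.png",im[:,:,::-1])
E
```

```text
pics
{'t': 0.0, 'joint_positions': array([ 1.0542071 ,  0.38383707,  0.04382912,  1.59959513, -0.01790154,
        1.16118608, -0.04990587]), 'dq': array([ 0.00050109, -0.00166206,  0.00130602, -0.00151969, -0.00118732,
       -0.00018996, -0.00050072]), 'tau': array([ 6.81498550e-04, -4.33460248e+01,  1.02450639e+00, -2.49518037e+01,
        1.05945344e-02,  1.14132490e-02,  8.32833535e-08]), 'ee_pos': array([ 0.2639597 , -0.59300719,  0.24887588]), 'eef_rot': array([ 0.14677023, -0.14725249,  0.69255433, -0.69075589]), 'wrist_force': array([ 1.02182779, -0.0423668 , -0.71755859]), 'moment': array([0.04456007, 0.00291358, 0.06588172]), 'width': 1.0013150538807813}
scene [[397.5, 0.0, 250.2], [0.0, 397.5, 196.0], [0.0, 0.0, 1.0]] [[-0.878, 0.479, -0.016], [0.342, 0.601, -0.722], [-0.336, -0.64, -0.691]] [0.442, -0.062, 1.503] [0.914 0.787 1.001]
side [[476.1, 0.0, 258.8], [0.0, 476.1, 185.8], [0.0, 0.0, 1.0]] [[-0.92, -0.392, -0.011], [-0.24, 0.586, -0.774], [0.31, -0.709, -0.633]] [0.446, 0.226, 1.374] [0.039 1.017 1.05 ]
wrist [[318.2, 0.0, 251.0], [0.0, 318.2, 191.3], [0.0, 0.0, 1.0]] [[0.406, -0.914, -0.003], [-0.88, -0.392, 0.27], [-0.247, -0.107, -0.963]] [-0.649, -0.035, 0.38] [ 0.327 -0.565  0.374]
```

View pics/scene0.png

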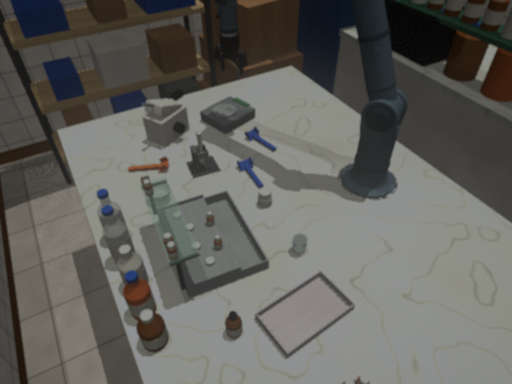

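View pics/side0.png

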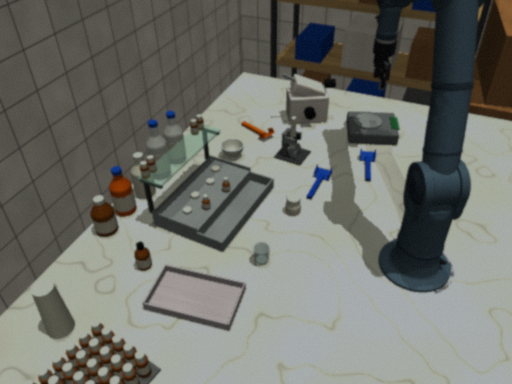

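View pics/wrist0.png

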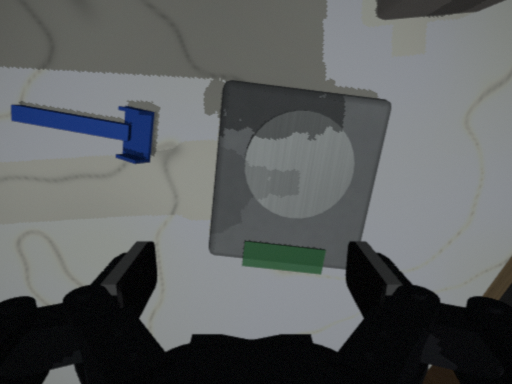

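The scene view shows the station near (215,240), the stand at (200,160), the tray at (305,313), and blue and orange scrapers at (250,172), (260,139) and (150,166). I'll zoom in to check these.

```bash
python3 - <<'E'
import cv2,numpy as np
a=cv2.imread("pics/scene0.png");b=cv2.imread("pics/side0.png")
cv2.imwrite("pics/c1.png",cv2.resize(a[120:310,120:310],(760,760),interpolation=cv2.INTER_CUBIC)[:600])
cv2.imwrite("pics/c1b.png",cv2.resize(a[170:300,130:290],(800,650),interpolation=cv2.INTER_CUBIC)[:600])
cv2.imwrite("pics/c2.png",cv2.resize(b[100:250,130:330],(800,600),interpolation=cv2.INTER_CUBIC))
E
```

```text
(no output)
```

View pics/c1b.png

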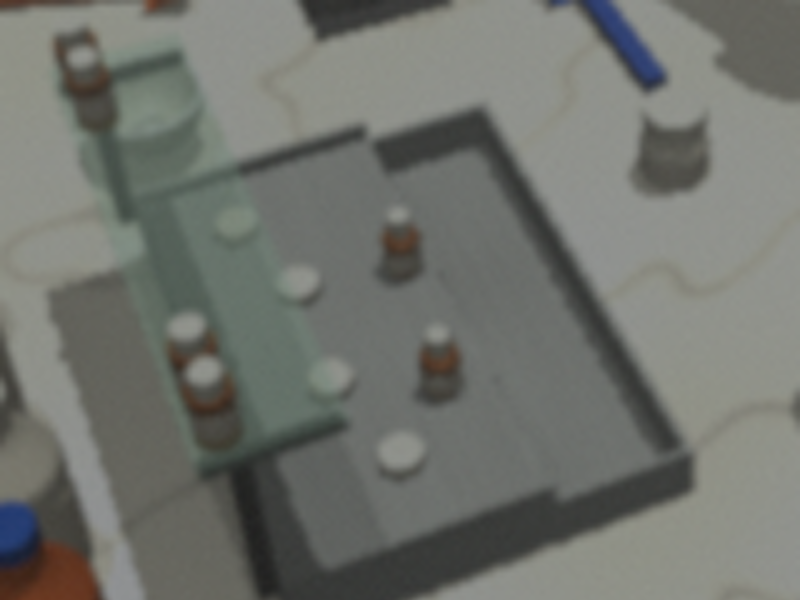

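View pics/c2.png

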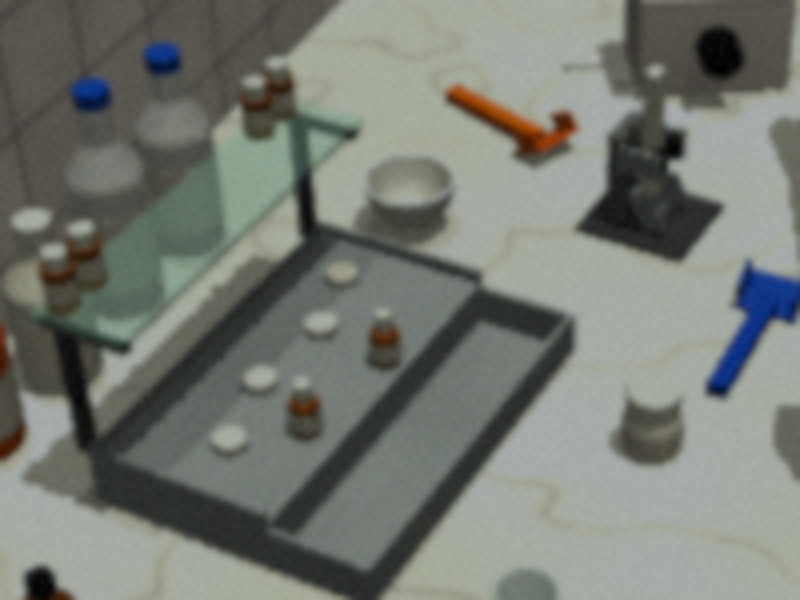

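```bash
python3 - <<'E'
import cv2
a=cv2.imread("pics/scene0.png");b=cv2.imread("pics/side0.png")
x=cv2.resize(a[125:185,170:230],(400,400),interpolation=cv2.INTER_CUBIC)
y=cv2.resize(b[110:170,262:322],(400,400),interpolation=cv2.INTER_CUBIC)
import numpy as np
cv2.imwrite("pics/c3.png",np.hstack([x,y]))
E
```

```text
(no output)
```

View pics/c3.png

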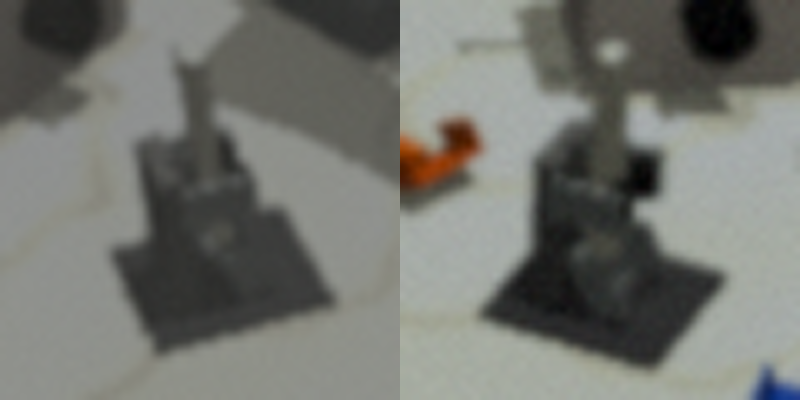

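Candidates for the scraper (scene pixels):
- White-handled tool upright in the stand clip, (200,150).
- Blue tools at (250,172) and (260,139).
- Orange tool at (150,166).

The white one in the clip matches the description, and the crop confirms it. Next I'll get rough positions by ray casting.

```bash
cat > h.py <<'E'
import numpy as np,cv2
from cell import bot
from scipy.spatial.transform import Rotation as Rot
def ray(c,uv):
    K=np.array(c["camera_matrix"]);R=np.array(c["R"]);t=np.array(c["t"])
    d=R.T@np.linalg.solve(K,np.array([uv[0],uv[1],1.]));return -R.T@t,d/np.linalg.norm(d)
def onz(c,uv,z):
    o,d=ray(c,uv);return o+d*(z-o[2])/d[2]
def tri(c1,u1,c2,u2):
    o1,d1=ray(c1,u1);o2,d2=ray(c2,u2)
    s=np.linalg.lstsq(np.c_[d1,-d2],o2-o1,rcond=None)[0]
    a=o1+s[0]*d1;b=o2+s[1]*d2;return (a+b)/2,np.linalg.norm(a-b)
def proj(c,X):
    p=np.array(c["camera_matrix"])@(np.array(c["R"])@np.array(X)+np.array(c["t"]));return p[:2]/p[2]
def q2R(q): return Rot.from_quat([q[1],q[2],q[3],q[0]])
def R2q(R):
    x=Rot.from_matrix(R).as_quat();return [float(x[3]),float(x[0]),float(x[1]),float(x[2])]
E
python3 - <<'E'
from h import *
s=bot.camera_info("scene");d=bot.camera_info("side")
S=lambda x,y:(130+x/5,170+y/5)
D=lambda x,y:(130+x/4,100+y/4)
for n,a,b,z in [("troughfar",S(485,108),D(575,320),.045),("troughnear",S(690,450),D(375,590),.045),("wallfarback",None,D(315,228),.057),("wallnearback",S(262,592),D(98,460),.057)]:
    print(n, None if a is None else onz(s,a,z).round(3), onz(d,b,z).round(3))
t=[((235,222),(342,272)),((298,282),(320,323)),((330,377),(260,378)),((400,452),(229,437))]
for a,b in t: print("tab",onz(s,S(*a),.056).round(3),onz(d,D(*b),.056).round(3))
for a,b in [((398,215),(382,318)),((437,335),(301,388))]: print("vial",onz(s,S(*a),.095).round(3),onz(d,D(*b),.095).round(3), tri(s,S(*a),d,D(*b)))
# stand: base plate corners crop c3 scale 6.667
S3=lambda x,y:(170+x/6.667,125+y/6.667); D3=lambda x,y:(262+(x-400)/6.667,110+y/6.667)
for p in [(158,352),(335,302),(112,250)]: print("st scene",onz(s,S3(*p),.006).round(3))
for p in [(482,315),(655,365),(722,275)]: print("st side",onz(d,D3(*p),.006).round(3))
print("handle top",tri(s,S3(195,58),d,D3(612,50)))
for p in [(258,316),(321,276),(352,306),(290,351)]: print("dish",onz(s,p,.028).round(3))
for p in [(171,268),(245,285),(228,327),(146,306)]: print("dish",onz(d,p,.028).round(3))
for n,p,q,z in [("jar",(265,194),(293,200),.06),("beaker",(300,238),(261,246),.055),("dropper",(233,316),(141,246),.09),("mortar",(160,195),(232,143),.05)]: print(n,onz(s,p,z).round(3),onz(d,q,z).round(3))
E
```

```text
troughfar [ 0.509 -0.158  0.045] [ 0.496 -0.157  0.045]
troughnear [0.535 0.17  0.045] [0.514 0.188 0.045]
wallfarback None [ 0.753 -0.177  0.057]
wallnearback [0.796 0.145 0.057] [0.766 0.157 0.057]
tab [ 0.706 -0.13   0.056] [ 0.702 -0.129  0.056]
tab [ 0.69  -0.06   0.056] [ 0.687 -0.059  0.056]
tab [0.703 0.022 0.056] [0.699 0.022 0.056]
tab [0.689 0.095 0.056] [0.687 0.094 0.056]
vial [ 0.622 -0.047  0.095] [ 0.618 -0.042  0.095] (array([ 0.62130507, -0.04907737,  0.09049789]), np.float64(0.0031018492719777475))
vial [0.643 0.055 0.095] [0.638 0.06  0.095] (array([0.64174612, 0.05214085, 0.08918428]), np.float64(0.002773432399668243))
st scene [ 0.569 -0.329  0.006]
st scene [ 0.462 -0.319  0.006]
st scene [ 0.557 -0.429  0.006]
st side [ 0.562 -0.33   0.006]
st side [ 0.457 -0.322  0.006]
st side [ 0.45  -0.417  0.006]
handle top (array([ 0.50840929, -0.37692878,  0.16107384]), np.float64(0.0042245488340990674))
dish [0.646 0.307 0.028]
dish [0.423 0.284 0.028]
dish [0.407 0.406 0.028]
dish [0.624 0.43  0.028]
dish [0.624 0.301 0.028]
dish [0.408 0.276 0.028]
dish [0.392 0.412 0.028]
dish [0.617 0.437 0.028]
jar [ 0.407 -0.068  0.06 ] [ 0.395 -0.068  0.06 ]
beaker [0.41  0.152 0.055] [0.413 0.15  0.055]
dropper [0.718 0.306 0.09 ] [0.707 0.307 0.09 ]
mortar [ 0.723 -0.253  0.05 ] [ 0.72  -0.298  0.05 ]
```

```bash
python3 - <<'E'
from h import *
o=bot.get_obs(); print(q2R(o["eef_rot"]).as_matrix().round(3))
c=bot.camera_info("wrist"); R=q2R(o["eef_rot"]).as_matrix()
print("cam in tool",(R.T@(-np.array(c["R"]).T@c["t"]-o["ee_pos"])).round(3))
d=bot.camera_info("side")
for p,z in [((300,122),0),((318,95),.1),((360,140),0),((347,142),0)]: print(onz(d,p,z).round(3))
# vertical tool: y down; x = ?
def vert(yaw):
    x=np.array([np.cos(yaw),np.sin(yaw),0]);y=np.array([0,0,-1.]);return np.c_[x,y,np.cross(x,y)]
for s in (0,np.pi):
    for p in ([.57,0,.40],[.46,-.37,.40],[.5,.34,.4]): 
        j=bot.inverse_kinematics(p,R2q(vert(s))); print(s,p,None if j is None else np.round(j,2))
E
```

```text
[[-0.914 -0.001  0.407]
 [-0.407  0.002 -0.914]
 [ 0.    -1.    -0.002]]
cam in tool [-0.069 -0.125  0.   ]
[ 0.558 -0.61   0.   ]
[ 0.509 -0.68   0.1  ]
[ 0.296 -0.572  0.   ]
[ 0.339 -0.539  0.   ]
0 [0.57, 0, 0.4] [ 0.53  0.2  -0.69  1.57  0.13  1.42  1.4 ]
0 [0.46, -0.37, 0.4] [ 1.    0.21 -0.46  1.53  0.09  1.42  2.1 ]
0 [0.5, 0.34, 0.4] [ 0.29  0.55 -1.39  1.47  0.54  1.56  0.51]
3.141592653589793 [0.57, 0, 0.4] [ 0.35  0.17 -0.48  1.57  0.08  1.42 -1.71]
3.141592653589793 [0.46, -0.37, 0.4] [ 0.63  0.18 -0.02  1.55  0.    1.41 -0.97]
3.141592653589793 [0.5, 0.34, 0.4] [ 0.18  0.4  -1.11  1.47  0.36  1.49 -2.5 ]
```

```bash
cat >> h.py <<'E'
def tool(tau,yaw=0.,flip=False):
    """tool y = approach; tau tilts approach toward +x(yaw) from down; tool z horizontal"""
    c,s=np.cos(tau),np.sin(tau)
    y=np.array([s,0,-c]);x=np.array([c,0,s])
    M=np.c_[x,y,np.cross(x,y)]
    return Rot.from_euler('z',yaw).as_matrix()@M
E
python3 - <<'E'
from h import *
bot.set_joints([0,.1,0,1.7,0,np.pi-1.8,1.57])
o=bot.get_obs();print(o["t"],o["ee_pos"],q2R(o["eef_rot"]).as_matrix().round(2).tolist())
bot.reach([.50,0,.40],R2q(tool(0)))
o=bot.get_obs();print(o["t"],o["ee_pos"],o["joint_positions"].round(2))
c=bot.camera_info("wrist");im=bot.get_image("wrist")
cv2.imwrite("pics/w1.png",im[:,:,::-1]);np.save("w1.npy",c,allow_pickle=True)
bot.reach([.40,-.37,.40],R2q(tool(0)))
o=bot.get_obs();print(o["t"],o["ee_pos"],o["joint_positions"].round(2))
c=bot.camera_info("wrist");im=bot.get_image("wrist")
cv2.imwrite("pics/w2.png",im[:,:,::-1]);np.save("w2.npy",c,allow_pickle=True)
E
```

```text
2.4 [ 0.54226476 -0.04265966  0.36947451] [[1.0, -0.0, 0.0], [-0.0, -0.0, 1.0], [-0.0, -1.0, -0.0]]
2.775 [5.00000150e-01 1.74544033e-04 4.01116358e-01] [-0.04 -0.   -0.04  1.74  0.    1.4   1.49]
4.25 [ 0.40128496 -0.36850801  0.39961902] [ 0.32  0.08  0.38  1.67 -0.03  1.4   2.27]
```

```bash
python3 - <<'E'
import cv2
for n in("w1","w2"):
    a=cv2.imread(f"pics/{n}.png"); cv2.imwrite(f"pics/{n}x.png",cv2.resize(a,(800,600),interpolation=cv2.INTER_CUBIC))
E
```

```text
(no output)
```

View pics/w1x.png

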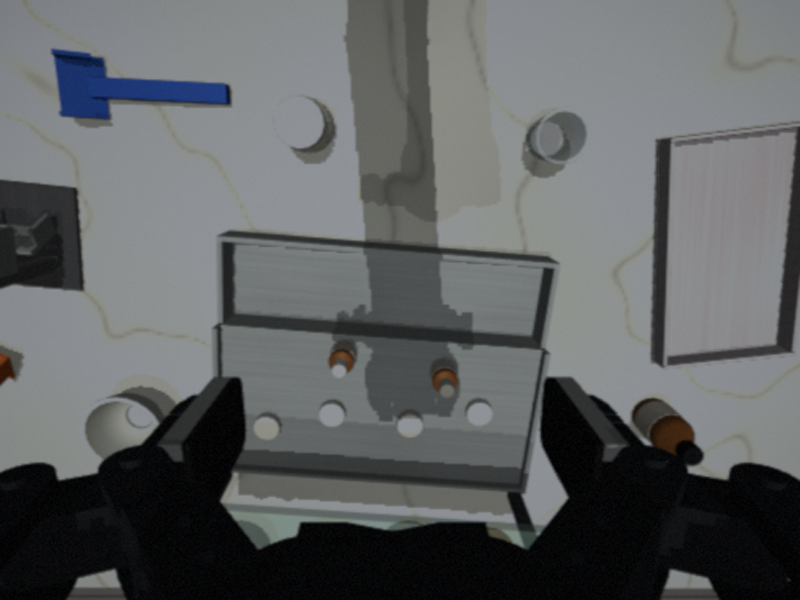

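View pics/w2x.png

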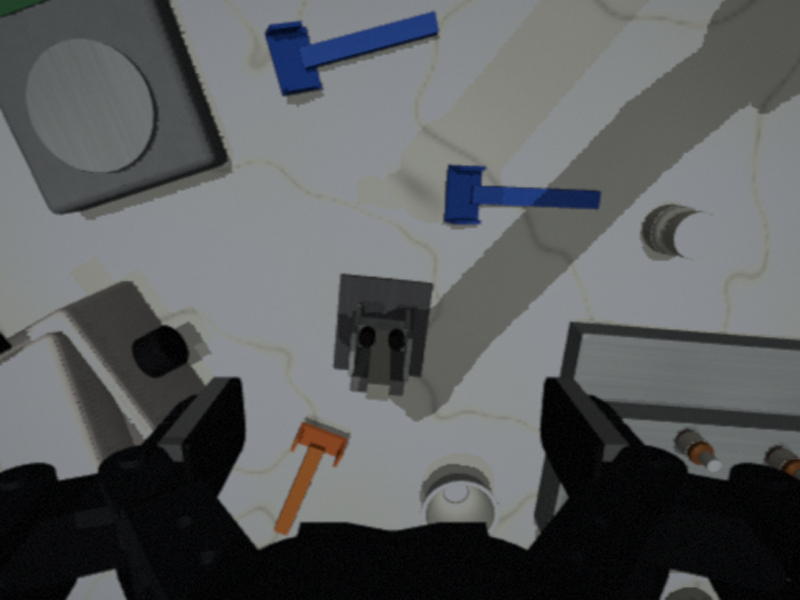

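w1x: tablets at (267,427), (332,413), (410,424) and (479,412); vials at (340,365) and (445,385). w2x: stand base corners at (343,274), (433,283) and (334,368), with the handle end at (377,392).

```bash
python3 - <<'E'
from h import *
s=bot.camera_info("scene");d=bot.camera_info("side")
c1=np.load("w1.npy",allow_pickle=True).item();c2=np.load("w2.npy",allow_pickle=True).item()
k=1/1.5625
P=lambda c,x,y,z:onz(c,((x+.5)*k-.5,(y+.5)*k-.5),z)[:2]
a=P(c1,220,235,.045);b=P(c1,556,262,.045);print("trough outer corners",a.round(4),b.round(4),np.linalg.norm(b-a))
e=P(c1,218,325,.057);f=P(c1,547,350,.057);print("wall front top",e.round(4),f.round(4),np.linalg.norm(f-e))
for v in [b-a,f-e]: print("yaw",np.degrees(np.arctan2(-v[0],v[1])))
im=cv2.imread("pics/w1.png");hsv=cv2.cvtColor(im,cv2.COLOR_BGR2HSV)
g=im.min(2).astype(int); mask=((g>150)&(hsv[...,1]<60)).astype(np.uint8)
n,l,st,ce=cv2.connectedComponentsWithStats(mask)
for i in range(1,n):
    if 30<st[i,4]<800 and 130<ce[i,0]<350 and 220<ce[i,1]<300: print("white",ce[i].round(1),st[i,4],P(c1,ce[i,0]/k,ce[i,1]/k,.056).round(4),st[i,2:4])
for n_,x,y in [("v1cap",340,370),("v2cap",446,390)]: print(n_,P(c1,x,y,.095).round(4))
for x,y in [(343,274),(433,283),(334,368),(426,378)]: print("plate",P(c2,x,y,.006).round(4))
print("handle top",P(c2,378,391,.163).round(4))
for x,y in [(656,138),(655,366),(799,352)]: print("dish",P(c1,x,y,.028).round(4))
E
```

```text
trough outer corners [ 0.5027 -0.1669] [0.5293 0.161 ] 0.32896471981507713
wall front top [ 0.5906 -0.1731] [0.617 0.156] 0.3301142064759397
yaw -4.631997617866865
yaw -4.603631657461634
v1cap [ 0.6221 -0.0489]
v2cap [0.6426 0.051 ]
plate [ 0.4502 -0.4206]
plate [ 0.4599 -0.3244]
plate [ 0.5585 -0.4334]
plate [ 0.5705 -0.3296]
handle top [ 0.5101 -0.3794]
dish [0.4125 0.2513]
dish [0.6469 0.2838]
dish [0.6307 0.4357]
```

```bash
python3 - <<'E'
from h import *
s=bot.camera_info("scene");d=bot.camera_info("side")
c1=np.load("w1.npy",allow_pickle=True).item()
ims={"w":(cv2.imread("pics/w1.png"),c1),"s":(cv2.imread("pics/scene0.png"),s),"d":(cv2.imread("pics/side0.png"),d)}
th=np.radians(-4.62);ox=np.array([.664,-.014]);Rz=np.array([[np.cos(th),-np.sin(th)],[np.sin(th),np.cos(th)]])
for k,(im,c) in ims.items():
    for X in [(.704,-.13),(.689,-.06),(.701,.022),(.688,.094)]:
        u=proj(c,[X[0],X[1],.056]);x,y=u.round().astype(int);r=11
        sub=im[y-r:y+r+1,x-r:x+r+1].min(2).astype(np.uint8)
        t,m=cv2.threshold(cv2.GaussianBlur(sub,(3,3),0),0,255,cv2.THRESH_OTSU)
        n,l,st,ce=cv2.connectedComponentsWithStats(m)
        i=min(range(1,n),key=lambda i:np.hypot(*(ce[i]-r)) if st[i,4]>15 else 99)
        p=onz(c,ce[i]+[x-r,y-r],.052)[:2]  # blob incl. some side
        print(k,t,st[i,4],(ce[i]+[x-r,y-r]).round(1),p.round(4),"st",(Rz.T@(p-ox)).round(4))
for v in [(.6221,-.0489),(.6426,.051)]: print("vial st",(Rz.T@(np.array(v)-ox)).round(4))
E
```

```text
w 113.0 181 [169.7 273.7] [ 0.708  -0.1353] st [ 0.0536 -0.1174]
w 120.0 186 [211.5 265.6] [ 0.693 -0.065] st [ 0.033  -0.0485]
w 106.0 233 [263.7 272.4] [0.7056 0.0214] st [0.0386 0.0386]
w 123.0 188 [306.7 265.1] [0.6921 0.0924] st [0.0194 0.1083]
s 99.0 420 [179.3 215. ] [ 0.6993 -0.1278] st [ 0.0443 -0.1106]
s 116.0 41 [189.3 225.3] [ 0.6881 -0.0686] st [ 0.0284 -0.0524]
s 91.0 478 [197.4 244. ] [0.6959 0.0155] st [0.0294 0.032 ]
s 117.0 54 [209.8 259.1] [0.6865 0.0869] st [0.0143 0.1024]
d 87.0 348 [216.  171.5] [ 0.6941 -0.117 ] st [ 0.0383 -0.1002]
d 105.0 298 [212.8 183. ] [ 0.6752 -0.0565] st [ 0.0146 -0.0414]
d 79.0 453 [194.2 194.3] [0.7041 0.0187] st [0.0373 0.0358]
d 109.0 345 [189.1 211.4] [0.6788 0.0972] st [0.0058 0.112 ]
vial st [-0.039  -0.0382]
vial st [-0.0266  0.0631]
```

```bash
cat >> h.py <<'E'
AL=np.radians(-20); SG=.124
HX=np.array([.509,-.378]); SY=np.radians(-5.5)
ST_O=np.array([.664,-.014]); ST_Y=np.radians(-4.62)
def r2(a): return np.array([[np.cos(a),-np.sin(a)],[np.sin(a),np.cos(a)]])
LB=np.radians(26)
def sweep_pose(bx,by,h):
    """blade lower edge mid at station (bx,by), h above deck; handle lean 26"""
    # edge -> TCP along scraper frame: TCP at (0,SG); edge (-.0087,.001)
    dx,dz=.0087,SG-.001
    X=np.array([dx*np.cos(LB)-dz*np.sin(LB), dx*np.sin(LB)+dz*np.cos(LB)])
    xy=ST_O+r2(ST_Y)@np.array([bx+X[0],by])
    return np.array([xy[0],xy[1],.045+h+X[1]]), R2q(tool(LB+AL,ST_Y))
E
python3 - <<'E'
from h import *
q=R2q(tool(AL,SY)); y=tool(AL,SY)[:,1]
p=np.array([*HX,.006+SG]); print(bot.inverse_kinematics(p,q),p-.09*y)
for b in [(.073,-.112),(-.08,-.112),(.06,.04),(.04,.12),(-.08,.12)]:
    P,Q=sweep_pose(*b,.003);j=bot.inverse_kinematics(P,Q);print(b,P.round(3),None if j is None else j.round(2))
dyaw=np.radians(6)
for lam in (60,70,80):
  for yw in (0,6,-20,20,40,60,180,200,220):
    j=bot.inverse_kinematics([.47,.352,.075],R2q(tool(np.radians(lam)+AL,np.radians(yw))));print(lam,yw,None if j is None else j.round(2))
E
```

```text
[ 0.2829393   0.67281087  0.32481385  1.50508413 -0.0443468   1.30417427
  2.0654562 ] [ 0.5396401  -0.38095031  0.21457234]
(0.073, -0.112) [ 0.682 -0.128  0.162] [ 0.02  0.49  0.14  1.65 -0.09  0.91  1.68]
(-0.08, -0.112) [ 0.529 -0.115  0.162] [ 0.01  0.23  0.15  2.02 -0.06  0.8   1.68]
(0.06, 0.04) [0.681 0.025 0.162] [-0.14  0.47  0.04  1.67  0.    0.9   1.39]
(0.04, 0.12) [0.668 0.106 0.162] [-0.2   0.46 -0.04  1.68  0.06  0.9   1.22]
(-0.08, 0.12) [0.548 0.116 0.162] [-0.21  0.27 -0.11  1.96  0.09  0.82  1.12]
60 0 [-1.95  0.83  1.14  2.26 -0.91  0.14  1.33]
60 6 [-1.91  0.76  1.1   2.29 -1.53  0.09  2.08]
60 -20 [-1.96  0.93  1.14  2.12 -0.31  0.42  0.42]
60 20 [ 0.22  0.83 -1.25  2.27  1.95  0.98 -0.36]
60 40 [ 0.39  0.8  -1.24  2.3   2.05  0.64 -0.06]
60 60 [ 0.53  0.83 -1.23  2.25  1.85  0.34  0.54]
60 180 [-1.19  1.21  1.14  1.47 -1.06  1.9  -1.45]
60 200 [-0.37  0.91 -0.41  1.34  0.07  1.6  -1.98]
60 220 [-0.37  0.95 -0.55  1.32  0.33  1.68 -1.84]
70 0 [ 0.01  1.04 -1.25  2.22  2.03  1.53 -0.7 ]
70 6 [ 0.07  1.01 -1.25  2.27  2.1   1.44 -0.65]
70 -20 [-2.04  1.05  1.14  2.13 -0.1   0.37  0.1 ]
70 20 [ 0.21  0.97 -1.25  2.34  2.25  1.2  -0.51]
70 40 [ 0.44  0.94 -1.25  2.37  2.45  0.8  -0.28]
70 60 [ 0.62  0.97 -1.24  2.31  2.48  0.37  0.09]
70 180 [-0.93  1.07  0.7   1.36 -0.8   1.86 -1.64]
70 200 [-0.37  1.02 -0.42  1.22  0.05  1.78 -1.99]
70 220 [-0.38  1.08 -0.6   1.19  0.35  1.88 -1.87]
80 0 [-0.01  1.23 -1.26  2.25  2.3   1.81 -0.71]
80 6 [ 0.05  1.22 -1.26  2.3   2.38  1.73 -0.65]
80 -20 [-2.11  1.21  1.14  2.13  0.05  0.38 -0.18]
80 20 [ 0.22  1.21 -1.26  2.38  2.56  1.48 -0.49]
80 40 [ 0.51  1.21 -1.26  2.42  2.77  1.   -0.25]
80 60 [ 0.72  1.21 -1.26  2.35  2.85  0.45 -0.01]
80 180 [-0.77  1.1   0.48  1.25 -0.72  1.96 -1.74]
80 200 [-0.39  1.13 -0.41  1.1   0.    1.95 -1.99]
80 220 None
```

```bash
python3 - <<'E'
from h import *
R=tool(AL,SY);q=R2q(R); y=R[:,1]
p=np.array([*HX,.006+SG])
bot.reach(p-.10*y,q)
c=bot.camera_info("wrist");im=bot.get_image("wrist");print(proj(c,[*HX,.163]))
cv2.imwrite("pics/w3.png",cv2.resize(im[:,:,::-1],(800,600)))
o=bot.get_obs();print(o["t"],o["joint_positions"].round(2));np.save("w3.npy",c,allow_pickle=True)
E
```

```text
[251.87024213 195.343764  ]
5.2583 [ 0.28  0.63  0.33  1.35 -0.04  1.49  2.06]
```

View pics/w3.png

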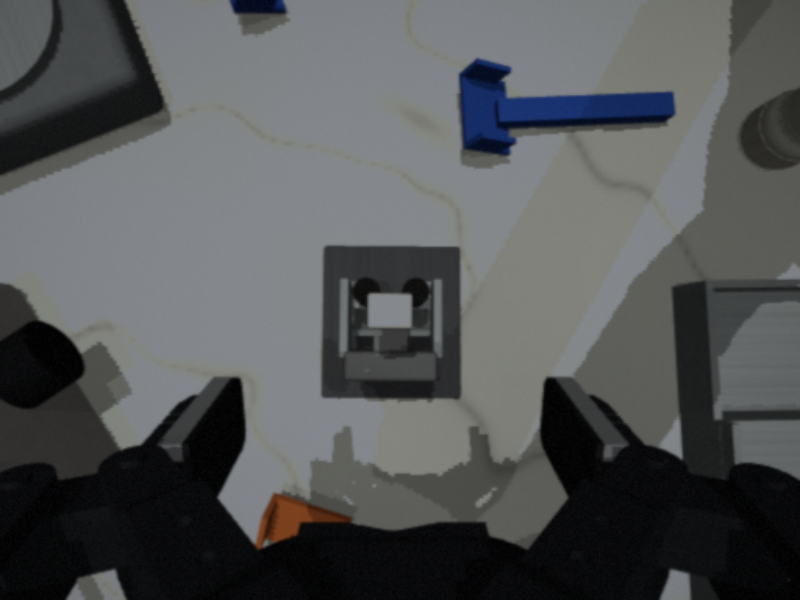

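The handle's top is at (390,310), aligned with the tool and about 3 mm from the prediction. I'll correct for that and grasp.

```bash
python3 - <<'E'
from h import *
c=np.load("w3.npy",allow_pickle=True).item()
X=onz(c,(390.3/1.5625-.2,310.3/1.5625-.2),.163);print(X)
R=tool(AL,SY);q=R2q(R); y=R[:,1]
p=np.array([(X[0]+.509*0.5)/1.5,(X[1]-.378*.5)/1.5,.006+SG]);print(p)
bot.move_linear(p-.10*y,q,speed=.1)
print(bot.move_linear(p,q,speed=.1,force_limit=15))
bot.clamp(100)
o=bot.get_obs();print(o["t"],o["ee_pos"],o["width"],o["wrist_force"])
e=np.array([np.cos(SY),np.sin(SY),0])
p2=p-.045*e
bot.move_linear(p2,speed=.05)
o=bot.get_obs();print(o["t"],o["ee_pos"],o["width"],o["wrist_force"])
p3=p-.11*e+[0,0,.15]
bot.move_linear(p3,speed=.15)
o=bot.get_obs();print(o["t"],o["ee_pos"],o["width"],o["wrist_force"],o["joint_positions"].round(2))
for n in ["wrist","side","scene"]:
    im=bot.get_image(n);cv2.imwrite(f"pics/{n}4.png",im[:,:,::-1])
E
```

```text
[ 0.51079838 -0.37963462  0.163     ]
[ 0.51019892 -0.37908975  0.13      ]
False
7.2917 [ 0.51028274 -0.37895938  0.13024326] 0.19620023891923713 [-0.07757132  0.79109406  1.32462456]
8.3417 [ 0.46502503 -0.37485588  0.13012109] 0.19387713854812488 [ 0.42519397 -0.58236201  2.80152513]
9.5833 [ 0.40073466 -0.36787566  0.27880141] 0.19847198166429375 [-0.25579448 -0.20294594 -0.98699337] [0.28 0.35 0.38 1.65 0.06 1.46 2.11]
```

View pics/wrist4.png

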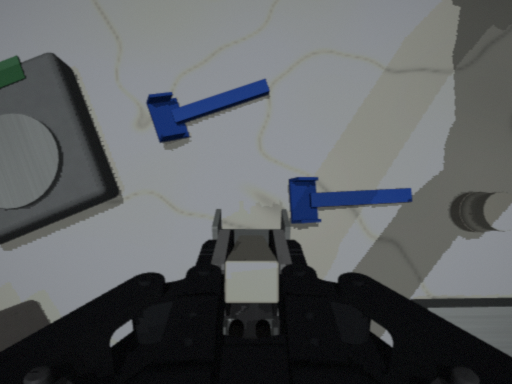

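View pics/side4.png

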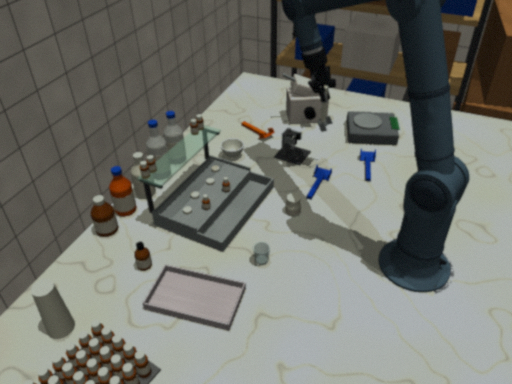

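The scraper is held and clear of the stand, with its wings at (217,212) and (287,212) and the handle top at (252,281) in the wrist view. I'll check its pose in the hand against projected points.

```bash
cat >> h.py <<'E'
def scr2world(ps,ee,q):
    # scraper point (x,y,z) -> world given TCP pose; scraper lean = tau-AL
    M=q2R(q).as_matrix() ; ca,sa=np.cos(AL),np.sin(AL)
    # scraper->tool: at tau=AL,yaw0 scraper axes= world
    T=tool(AL)
    return np.array(ee)+M@(T.T@(np.array(ps)-[0,0,SG]))
E
python3 - <<'E'
from h import *
o=bot.get_obs();c=bot.camera_info("wrist")
for n,p in [("top+x",(.007,0,.157)),("top-x",(-.007,0,.157)),("top-x+y",(-.007,.009,.157)),("wing lowtip L",(-.0267,-.028,.0098)),("wing lowtip R",(-.0267,.028,.0098)),("wing hi R",(-.0135,.028,.0367)),("edge",(-.0087,0,.001))]:
    print(n,proj(c,scr2world(p,o["ee_pos"],o["eef_rot"])).round(1))
a=cv2.imread("pics/wrist4.png")[180:350,170:350];cv2.imwrite("pics/w4c.png",cv2.resize(a,None,fx=3.5,fy=3.5,interpolation=cv2.INTER_CUBIC))
E
```

```text
top+x [250.2 301.3]
top-x [250.2 258.2]
top-x+y [277.2 258.2]
wing lowtip L [215.6 209. ]
wing lowtip R [285.7 208.9]
wing hi R [290.  226.6]
edge [250.7 231.1]
```

View pics/w4c.png

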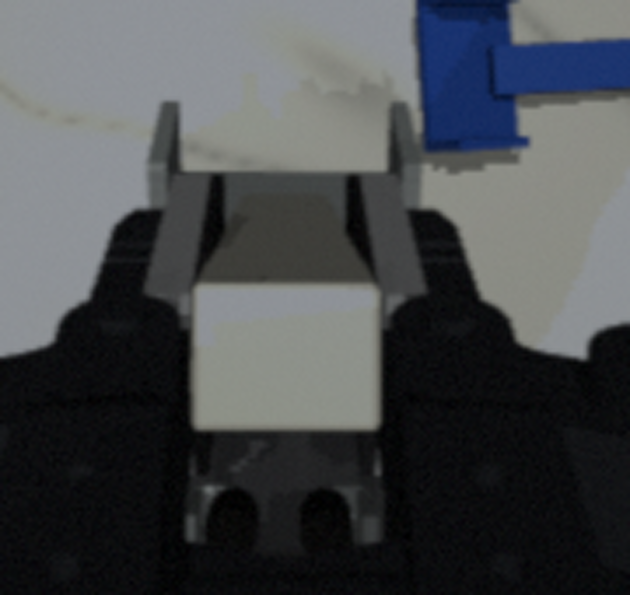

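The pose in the hand matches to within 1–2 px. Before sweeping, I'll move in front of the deck and refine the tablet positions.

```bash
python3 - <<'E'
from h import *
P,Q=sweep_pose(-.11,0,.12)
bot.reach(P,Q)
o=bot.get_obs();print(o["t"],o["ee_pos"],P,o["joint_positions"].round(2))
c=bot.camera_info("wrist");im=bot.get_image("wrist")[:,:,::-1].copy();np.save("w5.npy",c,allow_pickle=True)
cv2.imwrite("pics/w5.png",im)
cv2.imwrite("pics/w5x.png",cv2.resize(im,(800,600),interpolation=cv2.INTER_CUBIC))
E
```

```text
11.1583 [ 0.50856329 -0.0032832   0.27931737] [ 0.50840705 -0.00142662  0.2793655 ] [-0.19  0.02  0.11  1.97  0.02  1.04  1.39]
```

View pics/w5x.png

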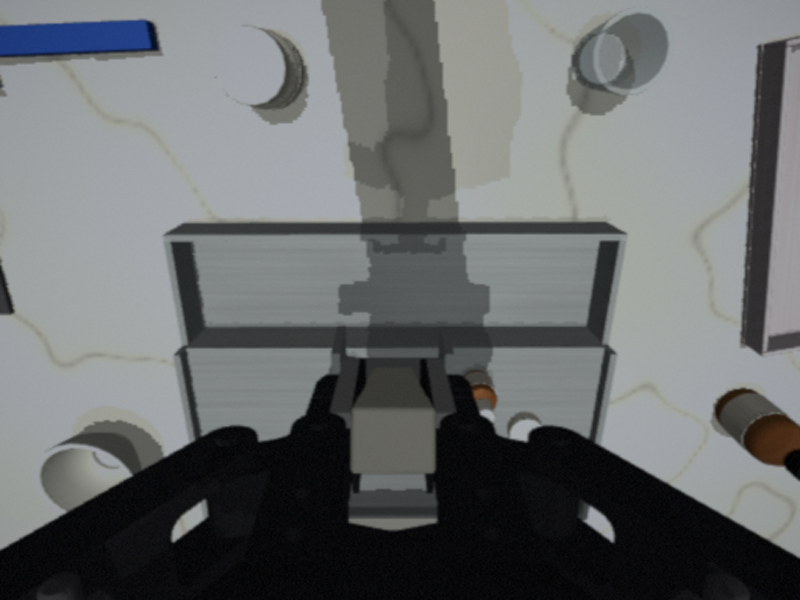

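```bash
python3 - <<'E'
from h import *
c=np.load("w5.npy",allow_pickle=True).item();c1=np.load("w1.npy",allow_pickle=True).item()
k=1.5625
P=lambda c,x,y,z:onz(c,((x+.5)/k-.5,(y+.5)/k-.5),z)[:2]
a=P(c,165,236,.045);b=P(c,627,236,.045);e=P(c,177,348,.057);f=P(c,615,348,.057)
for u,v in((a,b),(e,f)): print(u.round(4),v.round(4),np.linalg.norm(v-u),np.degrees(np.arctan2(-(v-u)[0],(v-u)[1])),"st mid",(r2(ST_Y).T@((u+v)/2-ST_O)).round(4))
print("T4 left part",P(c,523,420,.056))
v=P(c,486,414,.095);print("vial2",v, r2(ST_Y).T@(v-ST_O))
E
```

```text
[ 0.5043 -0.168 ] [0.5322 0.1648] 0.33401663903076095 -4.795990758813584 st mid [-0.1463  0.0006]
[ 0.5885 -0.175 ] [0.6163 0.1579] 0.3341177338435832 -4.782591367635949 st mid [-0.0619  0.0005]
T4 left part [0.67676781 0.0890902 ]
vial2 [0.64102404 0.05283825] [-0.02828492  0.06477044]
```

```bash
cat >> h.py <<'E'
def go(bx,by,h,speed=.15,fl=15):
    P,Q=sweep_pose(bx,by,h)
    r=bot.move_linear(P,Q,speed=speed,force_limit=fl)
    o=bot.get_obs()
    print(f"({bx},{by},{h}) stop={r} t={o['t']:.2f} err={(o['ee_pos']-P).round(4)} F={o['wrist_force'].round(1)}")
    return r
E
python3 - <<'E'
from h import *
go(-.08,-.112,.08,.25); 
go(-.02,-.112,.022,.2) or go(.073,-.112,.022,.1) 
for n in ["side","scene"]:
    im=bot.get_image(n);cv2.imwrite(f"pics/{n}6.png",im[:,:,::-1])
a=cv2.imread("pics/side6.png")[100:250,130:330];b=cv2.imread("pics/scene6.png")[170:300,130:290]
cv2.imwrite("pics/m6.png",np.hstack([cv2.resize(a,(400,400),interpolation=cv2.INTER_CUBIC),cv2.resize(b,(400,400),interpolation=cv2.INTER_CUBIC)]))
E
```

```text
(-0.08,-0.112,0.08) stop=False t=11.85 err=[-0.0001 -0.0007 -0.0003] F=[ 0.4  0.5 -0.9]
(-0.02,-0.112,0.022) stop=False t=12.42 err=[-0.0001  0.0013  0.0002] F=[-0.3  0.2 -0.6]
(0.073,-0.112,0.022) stop=False t=13.50 err=[-0.0007 -0.0001 -0.0001] F=[0.2 0.  0. ]
```

View pics/m6.png

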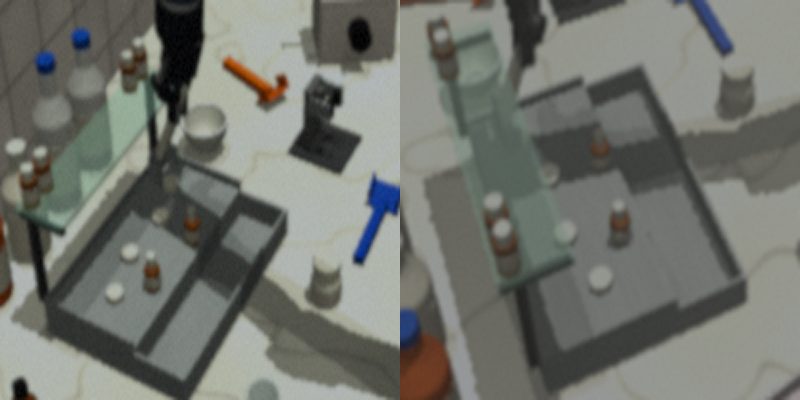

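The blade is hanging over tablet 1 under the shelf as planned, at (170,180) in the left panel. Lowering it and sweeping.

```bash
python3 - <<'E'
from h import *
if not go(.073,-.112,.003,.06,8):
    go(.04,-.112,.003,.06) or go(-.085,-.112,.003,.12)
for n in ["side","scene"]:
    im=bot.get_image(n);cv2.imwrite(f"pics/{n}7.png",im[:,:,::-1])
a=cv2.imread("pics/side7.png")[100:250,130:330];b=cv2.imread("pics/scene7.png")[170:300,130:290]
cv2.imwrite("pics/m7.png",np.hstack([cv2.resize(a,(400,400),interpolation=cv2.INTER_CUBIC),cv2.resize(b,(400,400),interpolation=cv2.INTER_CUBIC)]))
E
```

```text
(0.073,-0.112,0.003) stop=False t=14.07 err=[-0.0005  0.0001 -0.0008] F=[ 0.6 -0.6 -1. ]
(0.04,-0.112,0.003) stop=False t=14.77 err=[0.0001 0.     0.0003] F=[ 0.1  0.5 -1.5]
(-0.085,-0.112,0.003) stop=False t=15.96 err=[0.001  0.     0.0004] F=[ 0.1  0.6 -1.3]
```

View pics/m7.png

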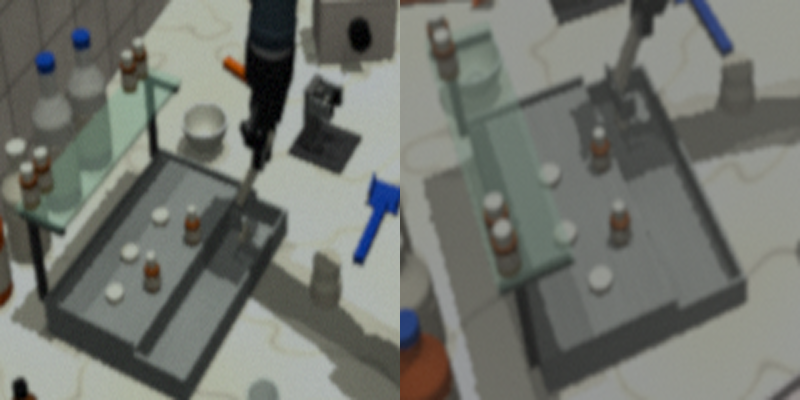

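Tablet 1 is off the deck, and the other three and both vials haven't moved. Tablet 2 is next: shift it sideways into the same lane, then pull.

```bash
python3 - <<'E'
from h import *
seq=[(-.085,-.112,.03,.2),(.02,-.108,.024,.15),(.054,-.045,.022,.12),(.054,-.045,.003,.06),(.042,-.045,.003,.05),(.040,-.108,.003,.07),(.02,-.108,.003,.08),(-.085,-.108,.003,.12)]
for s in seq:
    if go(*s): break
for n in ["side","scene"]:
    im=bot.get_image(n);cv2.imwrite(f"pics/{n}8.png",im[:,:,::-1])
a=cv2.imread("pics/side8.png")[100:250,130:330];b=cv2.imread("pics/scene8.png")[170:300,130:290]
cv2.imwrite("pics/m8.png",np.hstack([cv2.resize(a,(400,400),interpolation=cv2.INTER_CUBIC),cv2.resize(b,(400,400),interpolation=cv2.INTER_CUBIC)]))
E
```

```text
(-0.085,-0.112,0.03) stop=False t=16.34 err=[ 0.0019 -0.0002  0.0014] F=[ 0.3  0.2 -1.1]
(0.02,-0.108,0.024) stop=False t=17.19 err=[-0.0013 -0.0001 -0.001 ] F=[-0.4  0.1 -1. ]
(0.054,-0.045,0.022) stop=False t=17.94 err=[-0.0005 -0.0009 -0.0002] F=[ 0.7  0.4 -0.8]
(0.054,-0.045,0.003) stop=False t=18.41 err=[-0.0005 -0.0003 -0.0008] F=[-0.5  0.9 -0.7]
(0.042,-0.045,0.003) stop=False t=18.80 err=[-0.0004  0.0001  0.0001] F=[-0.1 -0.3 -1.3]
(0.04,-0.108,0.003) stop=False t=19.85 err=[ 0.0002  0.0011 -0.0001] F=[ 1.1  0.  -0.9]
(0.02,-0.108,0.003) stop=False t=20.25 err=[-0.0001  0.0004  0.0001] F=[ 0.9  0.  -0.8]
(-0.085,-0.108,0.003) stop=False t=21.27 err=[0.0011 0.     0.0004] F=[ 0.7  0.1 -0.8]
```

View pics/m8.png

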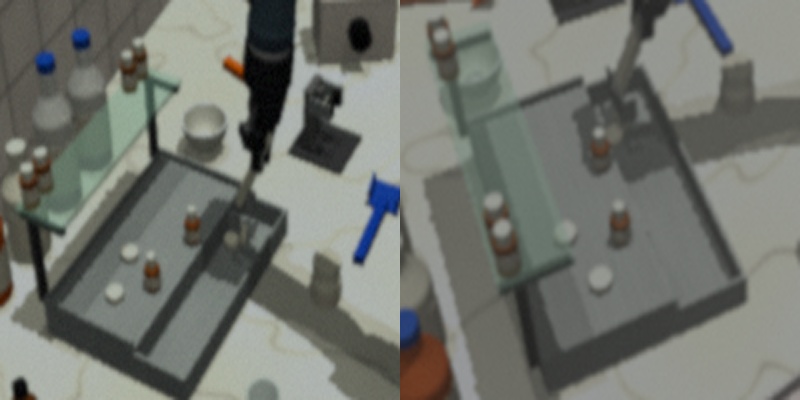

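Tablet 2 has also dropped into the trough, at (232,238) in the left panel. Tablets 4 and 3 go next, through the other side lane.

```bash
python3 - <<'E'
from h import *
seq=[(-.085,-.108,.08,.2),(-.085,.12,.08,.3),(-.04,.118,.03,.2),(.041,.112,.022,.12),(.041,.112,.003,.06),(.027,.119,.003,.06),(-.085,.1205,.003,.12),(-.085,.1205,.03,.2)]
for s in seq:
    if go(*s): break
for n in ["side","scene","wrist"]:
    im=bot.get_image(n);cv2.imwrite(f"pics/{n}9.png",im[:,:,::-1])
a=cv2.imread("pics/side9.png")[100:250,130:330];b=cv2.imread("pics/scene9.png")[170:300,130:290]
cv2.imwrite("pics/m9.png",np.hstack([cv2.resize(a,(400,400),interpolation=cv2.INTER_CUBIC),cv2.resize(b,(400,400),interpolation=cv2.INTER_CUBIC)]))
E
```

```text
(-0.085,-0.108,0.08) stop=False t=21.91 err=[-0.0001  0.0001 -0.0004] F=[-0.9 -0.5 -1.6]
(-0.085,0.12,0.08) stop=False t=22.82 err=[-0.0006 -0.0025 -0.0014] F=[ 0.2 -1.6 -2.5]
(-0.04,0.118,0.03) stop=False t=23.30 err=[-0.0005 -0.0023 -0.0005] F=[-0.  -0.9 -0.8]
(0.041,0.112,0.022) stop=False t=24.13 err=[-0.0007  0.0004  0.0001] F=[-0.2 -1.4 -2. ]
(0.041,0.112,0.003) stop=False t=24.60 err=[-0.0006 -0.     -0.0008] F=[-0.7 -1.1 -1.2]
(0.027,0.119,0.003) stop=False t=25.01 err=[-0.0005  0.0009  0.0001] F=[-0.5 -0.3 -1. ]
(-0.085,0.1205,0.003) stop=False t=26.09 err=[ 0.001  -0.0002  0.0004] F=[-0.5  0.7 -1.1]
(-0.085,0.1205,0.03) stop=False t=26.38 err=[0.0022 0.0003 0.0016] F=[-0.2  0.6 -1.2]
```

View pics/m9.png

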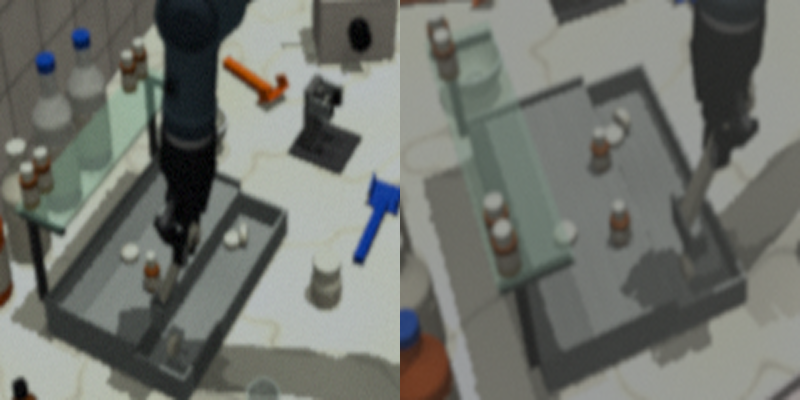

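View pics/wrist9.png

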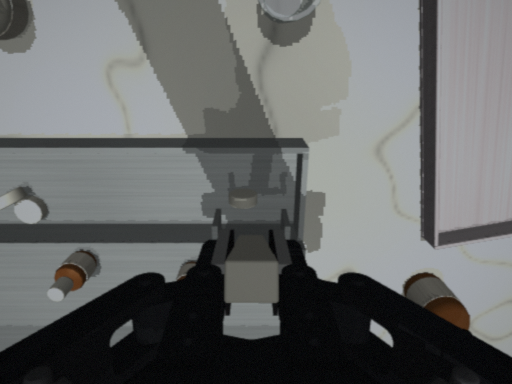

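Tablet 4 is in the trough; tablet 1 stands on its edge at (243,232) in the left panel, which is well below the limit. To avoid dropping tablet 3 on tablet 4, I'll take it through the middle gap, which leaves about 9 mm each side of the blade. I'll check before passing the vials.

```bash
python3 - <<'E'
from h import *
seq=[(-.04,.1205,.03,.2),(.03,.12,.024,.15),(.060,.039,.022,.12),(.060,.039,.003,.06),(.046,.037,.003,.05),(.040,.0125,.003,.06),(.03,.0125,.003,.06)]
for s in seq:
    if go(*s): break
for n in ["side","scene","wrist"]:
    im=bot.get_image(n);cv2.imwrite(f"pics/{n}10.png",im[:,:,::-1])
a=cv2.imread("pics/side10.png")[100:250,130:330];b=cv2.imread("pics/scene10.png")[170:300,130:290]
cv2.imwrite("pics/m10.png",np.hstack([cv2.resize(a,(400,400),interpolation=cv2.INTER_CUBIC),cv2.resize(b,(400,400),interpolation=cv2.INTER_CUBIC)]))
o=bot.get_obs();c=bot.camera_info("wrist")
for y in(-.028,.028): print(proj(c,scr2world((-.0267,y,.0098),o["ee_pos"],o["eef_rot"])))
E
```

```text
(-0.04,0.1205,0.03) stop=False t=26.90 err=[ 0.0001 -0.0005 -0.0011] F=[-0.5  0.1 -0.8]
(0.03,0.12,0.024) stop=False t=27.52 err=[-0.0014  0.0003 -0.0007] F=[ 0.1  0.5 -1.6]
(0.06,0.039,0.022) stop=False t=28.38 err=[-0.0003  0.0016 -0.0001] F=[-1.   0.7 -1.4]
(0.06,0.039,0.003) stop=False t=28.85 err=[-0.0005  0.0003 -0.0008] F=[-0.7 -0.5 -1.3]
(0.046,0.037,0.003) stop=False t=29.28 err=[-0.0004 -0.0001  0.0002] F=[ 0.1  0.3 -1.1]
(0.04,0.0125,0.003) stop=False t=29.85 err=[-0.     -0.0007  0.    ] F=[ 0.8  0.1 -2.1]
(0.03,0.0125,0.003) stop=False t=30.17 err=[-0.0006  0.0007 -0.0001] F=[ 0.1 -0.4 -1.1]
[215.72678606 208.49306854]
[285.9068605  208.45761442]
```

View pics/wrist10.png

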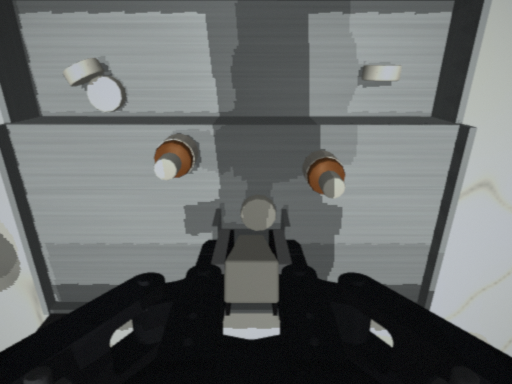

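View pics/m10.png

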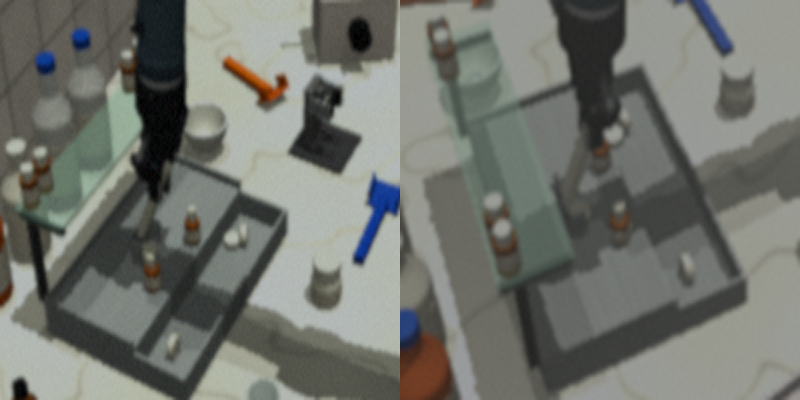

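In the wrist view tablet 3 sits between the wings at (258,213). The vials' inner edges at about 196 and 305 clear the wings (214 and 288) evenly, so I'll pull straight.

```bash
python3 - <<'E'
from h import *
for s in [(-.085,.0125,.003,.1),(-.085,.0125,.08,.2)]:
    if go(*s): break
bot.hold(.3)
c=bot.camera_info("wrist");im=bot.get_image("wrist");cv2.imwrite("pics/wrist11.png",im[:,:,::-1])
im=bot.get_image("side");cv2.imwrite("pics/side11.png",im[:,:,::-1])
E
```

```text
(-0.085,0.0125,0.003) stop=False t=31.62 err=[ 0.0008 -0.      0.0003] F=[-0.3  0.3 -2. ]
(-0.085,0.0125,0.08) stop=False t=32.15 err=[-0.0001 -0.     -0.0003] F=[-0.6  0.5 -1.7]
```

View pics/wrist11.png

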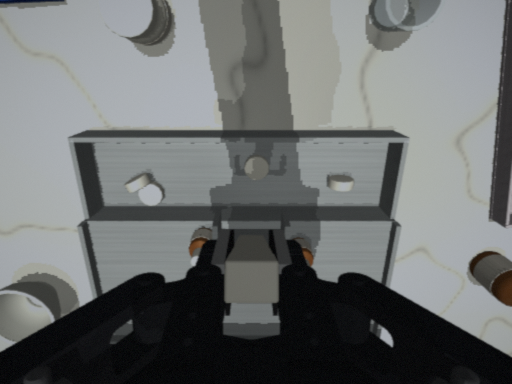

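View pics/side11.png

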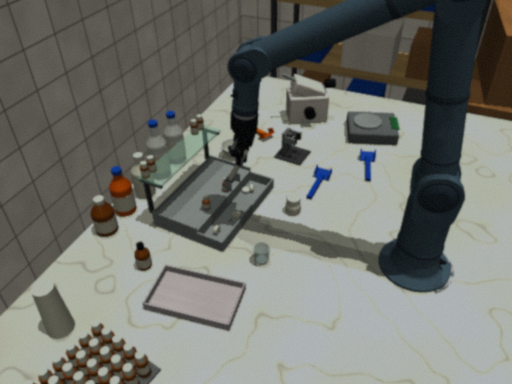

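All four tablets are in the trough at (136,183), (150,194), (257,167) and (341,183), and both vials are upright. Now I'll look at the tray.

```bash
python3 - <<'E'
from h import *
P,Q=sweep_pose(-.085,.0125,.22); bot.move_linear(P,Q,speed=.25)
bot.reach([.42,.34,.40],R2q(tool(LB+AL,0)))
o=bot.get_obs();print(o["t"],o["joint_positions"].round(2))
c=bot.camera_info("wrist");im=bot.get_image("wrist");cv2.imwrite("pics/wrist12.png",cv2.resize(im[:,:,::-1],(800,600)));np.save("w12.npy",c,allow_pickle=True)
E
```

```text
34.575 [-0.54  0.04 -0.27  1.7   0.09  1.32  0.75]
```

View pics/wrist12.png

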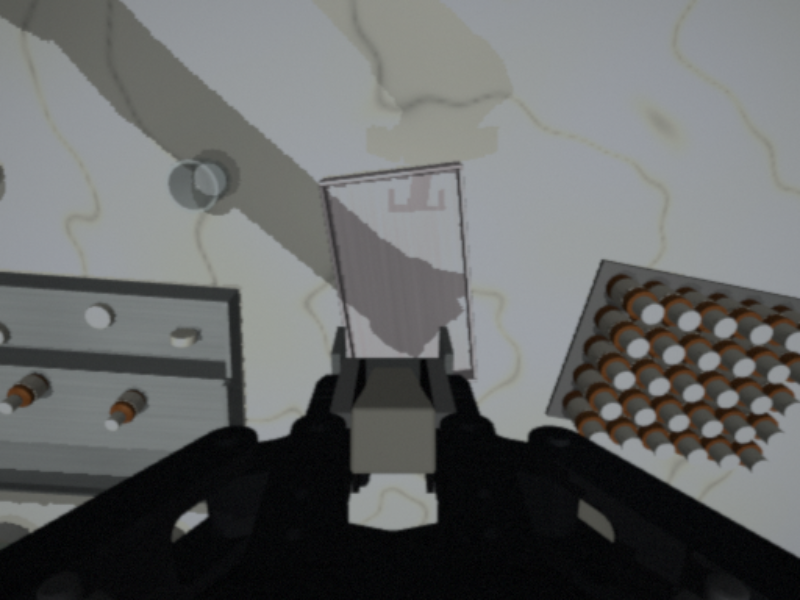

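```bash
cat >> h.py <<'E'
E
python3 - <<'E'
from h import *
c=np.load("w12.npy",allow_pickle=True).item();k=1.5625
P=lambda x,y,z:onz(c,((x+.5)/k-.5,(y+.5)/k-.5),z)[:2]
a,b,d=P(322,181,.028),P(461,163,.028),P(473,377,.028)
print(a,b,d,np.linalg.norm(b-a),np.linalg.norm(d-b))
v=d-b;yaw=np.arctan2(v[1],v[0]);w=b-a;yaw2=np.arctan2(-w[0],w[1]);print(np.degrees([yaw,yaw2]))
ce=(a+d)/2;print("centre",ce)
yw=(yaw+yaw2)/2
print("rack near corner",P(600,262,0),P(550,412,0))
cc=ce
for lam in (60,65,70,75,80):
  for dy in (0,10,20,30):
    psi=yw+np.pi+np.radians(dy)
    L=np.radians(lam)
    # handle top direction horizontally = -(cos psi, sin psi); scraper centre s=.075 over dish centre
    # lowest point wing tip (-.0267,.0098); z of scraper pt (x,z): x*sinL+z*cosL + z0
    low=-.0267*np.sin(L)+.0098*np.cos(L)
    z=.004+.004-low+SG*np.cos(L)
    # horiz along psi: x*cosL - z*sinL ; 
    h=lambda x,zz:x*np.cos(L)-zz*np.sin(L)
    off=h(0,SG)-h(0,.075)
    xy=cc+off*np.array([np.cos(psi),np.sin(psi)])
    j=bot.inverse_kinematics([*xy,z],R2q(tool(L+AL,psi)))
    print(lam,dy,xy.round(3),round(z,3),None if j is None else j.round(2))
E
```

```text
[0.41115123 0.26950093] [0.39482455 0.40285025] [0.62838512 0.42718032] 0.13434508777972837 0.23482438362720506
[5.94706635 6.98029105]
centre [0.51976817 0.34834062]
rack near corner [0.50253326 0.56190234] [0.69426481 0.52926744]
60 0 [0.562 0.353] 0.088 [-0.54  0.97  0.06  1.13 -0.29  1.7  -1.89]
60 10 [0.56 0.36] 0.088 [-0.57  1.    0.03  1.08 -0.19  1.74 -1.79]
60 20 [0.558 0.367] 0.088 [-0.61  1.01  0.01  1.06 -0.1   1.77 -1.69]
60 30 [0.554 0.374] 0.088 [-0.64  1.01 -0.02  1.05  0.    1.78 -1.59]
65 0 [0.564 0.353] 0.08 [-0.54  1.04  0.07  1.05 -0.32  1.79 -1.88]
65 10 [0.562 0.361] 0.08 [-0.57  1.07  0.04  1.   -0.22  1.84 -1.79]
65 20 [0.56  0.368] 0.08 [-0.61  1.08  0.02  0.97 -0.11  1.87 -1.69]
65 30 [0.555 0.375] 0.08 [-0.64  1.09 -0.01  0.96 -0.    1.88 -1.59]
70 0 [0.566 0.354] 0.072 [-0.53  1.12  0.08  0.97 -0.36  1.89 -1.88]
70 10 [0.564 0.361] 0.072 [-0.57  1.14  0.05  0.92 -0.24  1.94 -1.79]
70 20 [0.561 0.369] 0.072 None
70 30 [0.557 0.376] 0.072 None
75 0 [0.567 0.354] 0.063 [-0.41  1.19 -0.17  0.88 -0.21  1.96 -2.  ]
75 10 [0.565 0.362] 0.063 None
75 20 [0.562 0.369] 0.063 None
75 30 [0.558 0.376] 0.063 None
80 0 [0.568 0.354] 0.054 None
80 10 [0.566 0.362] 0.054 None
80 20 [0.563 0.37 ] 0.054 None
80 30 [0.559 0.377] 0.054 None
```

```bash
python3 - <<'E'
from h import *
cc=np.array([.52,.350]);psi=np.radians(6.4+180+10);L=np.radians(65)
low=-.0267*np.sin(L)+.0098*np.cos(L);z=.004+.005-low+SG*np.cos(L)
xy=cc+(-(SG-.075)*np.sin(L))*np.array([np.cos(psi),np.sin(psi)])
Q=R2q(tool(L+AL,psi))
for zz in (.08,.12,.16,.2):
    j=bot.inverse_kinematics([*xy,z+zz],Q);print(zz,None if j is None else j.round(2))
bot.reach([*xy,z+.16],Q)
o=bot.get_obs();print(o["t"],o["joint_positions"].round(2),o["width"])
for n in ["side","wrist"]:
    im=bot.get_image(n);cv2.imwrite(f"pics/{n}13.png",im[:,:,::-1])
E
```

```text
0.08 [-0.57  0.99  0.05  0.98 -0.23  1.94 -1.81]
0.12 None
0.16 None
0.2 NoneTraceback (most recent call last):
  File "<stdin>", line 8, in <module>
cell.MotionError: the arm cannot take that pose within its joint ranges
```

```bash
python3 - <<'E'
from h import *
cc=np.array([.52,.350]);psi=np.radians(6.4+180+10);L=np.radians(65)
low=-.0267*np.sin(L)+.0098*np.cos(L);z=.004+.005-low+SG*np.cos(L)
xy=cc+(-(SG-.075)*np.sin(L))*np.array([np.cos(psi),np.sin(psi)])
Q0=R2q(tool(np.radians(35)+AL,psi));Q=R2q(tool(L+AL,psi))
bot.reach([*xy,z+.17],Q0)
o=bot.get_obs();print(o["t"],o["joint_positions"].round(2),o["width"])
r=bot.move_linear([*xy,z+.03],Q,speed=.12,force_limit=15)
o=bot.get_obs();print(r,o["t"],o["joint_positions"].round(2),o["ee_pos"],z)
for n in ["side","wrist"]:
    im=bot.get_image(n);cv2.imwrite(f"pics/{n}13.png",im[:,:,::-1])
E
```

```text
36.85 [-0.61  0.57  0.02  1.34 -0.09  1.48 -1.86] 0.19510627168370992
False 38.1667 [-0.55  1.03 -0.01  0.99 -0.19  1.87 -1.82] [0.5631097  0.36305627 0.11293063] 0.08146142340466643
```

View pics/side13.png

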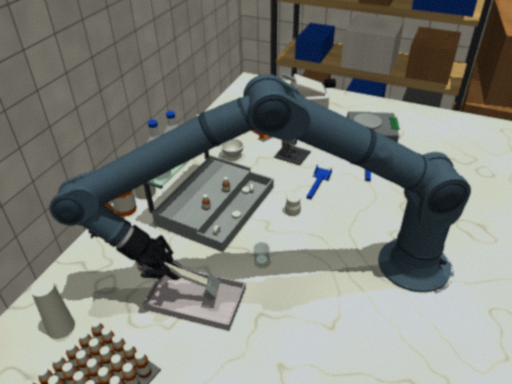

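View pics/wrist13.png

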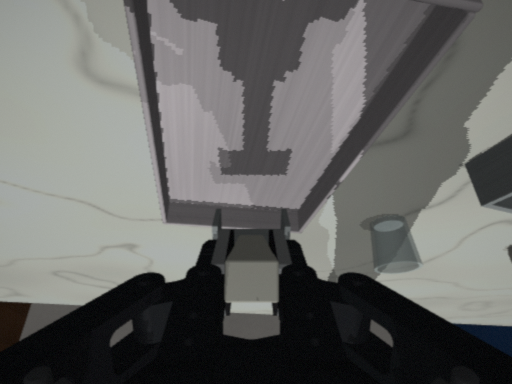

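The blade hangs over the tray at side pixel (211,287), inside the rim. Lowering until it touches lightly, then releasing.

```bash
python3 - <<'E'
from h import *
o=bot.get_obs();print("edge",scr2world((-.0087,0,.001),o["ee_pos"],o["eef_rot"]).round(3),"wing",scr2world((-.0267,0,.0098),o["ee_pos"],o["eef_rot"]).round(3))
p=o["ee_pos"].copy()
r=bot.move_linear([p[0],p[1],.0755],speed=.04,force_limit=4)
o=bot.get_obs();print(r,o["t"],o["ee_pos"],o["wrist_force"],scr2world((-.0267,0,.0098),o["ee_pos"],o["eef_rot"]).round(3))
bot.open_gripper()
bot.hold(.5)
im=bot.get_image("side");cv2.imwrite("pics/side14.png",im[:,:,::-1])
y=q2R(o["eef_rot"]).as_matrix()[:,1]
print(bot.get_obs()["wrist_force"])
cv2.imwrite("pics/s14c.png",cv2.resize(im[200:350,80:280,::-1],(800,600),interpolation=cv2.INTER_CUBIC))
E
```

```text
edge [0.46  0.333 0.053] wing [0.475 0.337 0.041]
True 39.0917 [0.56276254 0.36284909 0.07637577] [3.25769729 0.46150328 3.19228584] [0.474 0.337 0.004]
[-0.69125377 -0.01141132 -0.51202461]
```

View pics/s14c.png

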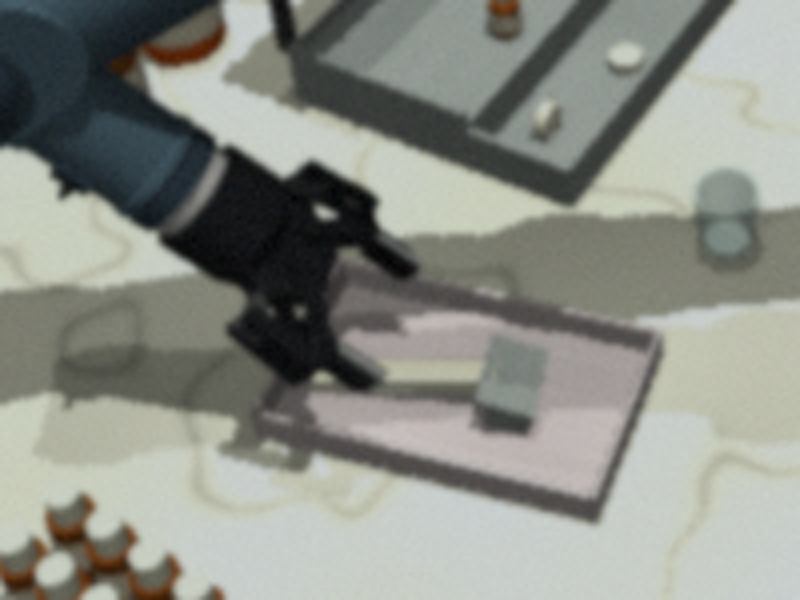

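The scraper lies in the tray. Retreating.

```bash
python3 - <<'E'
from h import *
o=bot.get_obs();p=o["ee_pos"]
y=q2R(o["eef_rot"]).as_matrix()[:,1]
print(bot.move_linear(p-.04*y+[0,0,.01],speed=.1,force_limit=12))
psi=np.radians(196.4)
print(bot.move_linear([.56,.363,.26],R2q(tool(np.radians(15),psi)),speed=.15,force_limit=15))
bot.set_joints([0,-.1,0,1.9,0,np.pi-1.8,-1.0])
o=bot.get_obs();print(o["t"],o["ee_pos"],o["wrist_force"])
for n in ["side","scene"]:
    im=bot.get_image(n);cv2.imwrite(f"pics/{n}15.png",im[:,:,::-1])
E
```

```text
False
False
43.6917 [ 0.4448979  -0.04013057  0.36951881] [ 0.16603537 -0.11438864 -1.03845342]
```

```bash
python3 - <<'E'
import cv2,numpy as np
a=cv2.imread("pics/side15.png")[110:340,130:330];b=cv2.imread("pics/scene15.png")[170:370,130:370]
cv2.imwrite("pics/m15.png",np.hstack([cv2.resize(a,(400,460),interpolation=cv2.INTER_CUBIC),cv2.resize(b,(400,460),interpolation=cv2.INTER_CUBIC)]))
E
```

```text
(no output)
```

View pics/m15.png

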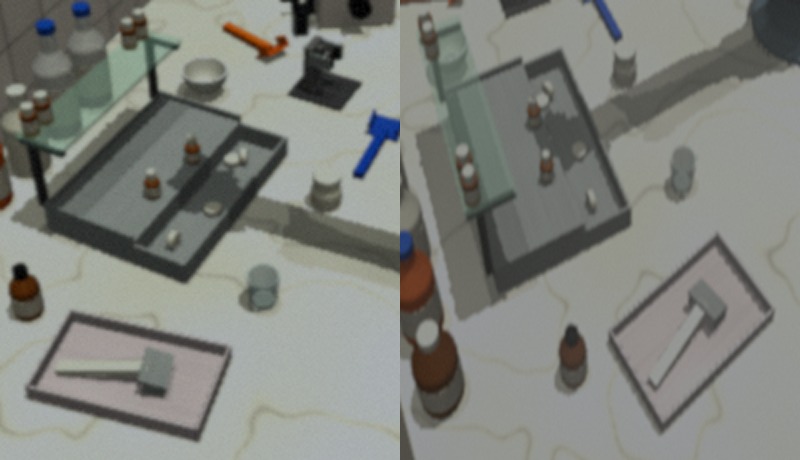

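The scraper lies fully inside the tray, all four tablets are in the trough, and the vials and bystanders are standing. Handing in.

```bash
python3 - <<'E'
from h import *
bot.finish_job();print(bot.get_obs()["t"])
E
```

```text
the job is handed in; nothing more can be done
the job is handed in; nothing more can be done
```

The job is done and handed in, with the clock at about 44 s of the 72 s allowed. I pulled the white scraper out of its clip and swept the four tablets over the front edge one at a time. Tablets 1 and 2 went down the lane on the stand's side, tablet 4 down the lane on the tray's side, and tablet 3 between the two vials. I then laid the scraper in the wash tray and backed off.

- **Tablets:** the last pictures show all four in the trough. Two of them seem to stand on edge rather than lie flat, but they are resting well below the height limit.
- **Scraper:** it lies wholly inside the tray, and the gripper is clear of everything.
- **Vials and bystanders:** all are upright and look to be where they started.
- **Forces:** no move hit its force limit except the intended light touch on the tray floor.
- **Disagreements:** position estimates from the different cameras differed by 3–6 mm, and more for some automatic picks, so I averaged the wrist-camera picks with hand picks from the two fixed cameras. None of this caused a failed check. `finish_job` gives no verdict, so I can't confirm the result beyond these pictures.

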